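Reload the bench tape dispenser

TASK

Reload the tape dispenser: stand the full roll of tape on its edge in the trough between the two cheeks (set it down, do not drop it and do not leave it leaning), then, from whichever side has room, slide the spindle through the hole in one cheek, the core of the roll and the hole in the other cheek until its thumb grip is right up against the cheek. Let go of everything, and leave the nearly used-up roll, the sweet jar and the flat tin where they are.

Things in the scene. Friction and masses are not known exactly. Their poses are not given: they have to be found in the camera images.
- dispenser: Grey steel tape dispenser fixed to the worktop, 150 long (x) x 62 wide (y) x 66 high. Origin on the worktop under the trough's middle, z up; toothed cutter (44 high) at x -66 to -85, base ends at x +63. Two upright cheeks 6 thick at y +-19 to +-25 (38 free between): 34 wide in x above z 30, 64 wide below. Alike on both sides; the spindle may go in from either.
- seat (a point): Where the full roll's centre comes to rest when it stands in the trough: dispenser x 0, y 0, z 50, in line with the holes. The open V trough lies between the cheeks; its flanks rise at 40 deg, top edges at x +-27, z 31. The roll's axis then lies along the dispenser's y.
- hole_a (a point): Centre of the round hole, 13 in diameter, at the outer face of the cheek on the dispenser's +y side (x 0, y 25, z 50). The hole runs along the dispenser's y.
- hole_b (a point): The same in the other cheek, at its outer face (x 0, y -25, z 50).
- full_roll: Full roll of tan tape, a rigid ring: outside diameter 68, width 26, hole (cardboard core) 26 in diameter; about 90 g (weight varies). Origin at its centre, z along its axis. It starts lying flat on the worktop, centre 13 up.
- spindle: Spindle lying on the worktop: a straight steel rod 10 in diameter and 80 long, end slightly tapered, with a black flat thumb grip 32 long x 24 wide x 10 thick on its other end; about 60 g. Origin on the rod's axis at the shoulder where rod and thumb grip meet; x along the rod to its free tip; the grip covers x -32 to 0. It lies flat, axis 5 above the worktop.
- spindle_tip (a point): Centre of the spindle's free end, 80 from the shoulder.
- used_roll: Nearly used-up roll of the same tape, lying flat: outside diameter 42, width 26. Origin at its centre. Leave it.
- sweet_jar: Glass jar of sweets with a steel lid, 80 in diameter, 142 high, standing close to one side of the dispenser (either side), so the spindle cannot go in from there. Origin at the middle of its underside. Leave it.
- tin: Flat closed tin, 62 x 92 x 24 high, lying beside the dispenser on the side away from the jar; lower than the holes, so the hand can work above it. Origin at the middle of its underside. Leave it.
Things that resemble listed ones, but are neither listed nor needed, are in the scene too. Leave any green or yellow look-alike of the full_roll alone.

How it is judged (in metres and radians):
On the way:
1. the full roll stands upright on its edge in the trough between the cheeks, let go and at rest (x of full_roll in the frame of dispenser between -0.006 and 0.006 m and y of full_roll in the frame of dispenser between -0.009 and 0.009 m and z of full_roll in the frame of dispenser between 0.045 and 0.056 m and angle between the z axis of full_roll and the y axis of dispenser, either way round below 0.15 rad and linear speed of full_roll below 0.03 m/s and contact force between the fingers and full_roll below 0.1 N), for 0.2 s.
At the end, for the whole second after the job is handed in: The full roll stands upright in the trough (within 6 mm of its seat, 9 mm sideways, 0.15 rad); the spindle runs through both cheeks and the roll (within 5 mm, 0.1 rad of the holes' line), thumb grip within 6 mm of the cheek, tip 15 mm out beyond the other; both released and at rest (x of full_roll in the frame of dispenser between -0.006 and 0.006 m and y of full_roll in the frame of dispenser between -0.009 and 0.009 m and z of full_roll in the frame of dispenser between 0.045 and 0.056 m and angle between the z axis of full_roll and the y axis of dispenser, either way round below 0.15 rad and linear speed of each of full_roll, spindle below 0.03 m/s and x of spindle in the frame of dispenser between -0.005 and 0.005 m and z of spindle in the frame of dispenser between 0.045 and 0.055 m and x of spindle_tip in the frame of dispenser between -0.005 and 0.005 m and z of spindle_tip in the frame of dispenser between 0.045 and 0.055 m and angle between the x axis of spindle and the y axis of dispenser, either way round below 0.1 rad and ((y of spindle in the frame of dispenser between -0.031 and -0.02 m and y of spindle_tip in the frame of dispenser above 0.04 m) or (y of spindle in the frame of dispenser between 0.02 and 0.031 m and y of spindle_tip in the frame of dispenser below -0.04 m))); the robot touches nothing.
It fails at once if the full roll is dropped (falls free by more than about 2 cm) (linear speed of full_roll above 0.65 m/s and contact force between the fingers and full_roll below 0.05 N).
It fails at once if the nearly used-up roll is shifted by more than 25 mm (distance of used_roll from where it was at the start of the episode above 0.025 m).
It fails at once if the sweet jar is shifted by more than 25 mm (distance of sweet_jar from where it was at the start of the episode above 0.025 m).
It fails at once if the flat tin is shifted by more than 25 mm (distance of tin from where it was at the start of the episode above 0.025 m).
It fails at once if the sweet jar is tipped (angle between sweet_jar's own z axis and vertical above 0.25 rad).
It also fails if it takes over 72 s, if anything falls off the work surface, if the arm or the gripper's body presses on something with over 40 N, if the wrist force passes 120 N, or if a joint passes its speed limit or range.

ROBOT

A 6-joint arm with a two-finger parallel gripper is mounted at the origin on the work surface. World frame = base frame: x ahead of the robot, y to its left, z up, the work surface at z = 0. Lengths are in mm, angles in rad, forces in N, time in s.
With the tool pointing down it reaches from about 350 to 925 mm from the base axis. Payload 6.4 kg.
Tool frame: the origin (TCP) lies midway between the tips of the shut fingers; the grasp point (between the pads) lies 19 mm behind it; z points along the fingers, y is the line along which they close (so a half turn about z gives the same grasp; the last joint's range is limited). The gripper opens to 85 mm and grips with 20 to 120 N. Pads are 22 mm wide; open, the fingers measure 114 mm over their backs; the gripper's body (76 mm by 85 mm) begins 54 mm behind the grasp point. The pads swing forward as they close: fully open they stand 13 mm farther back than shut.
Start: joints at [-1.417, 0.245, 1.558, -0, 1.339, -0.174], TCP at [209.28, -615.399, 231.29] pointing down, gripper open.
Joint ranges: [-3.13, 3.13], [-1.02, 2.26], [0.13, 2.54], [-0.95, 4.09], [0.21, 2.88], [-2.74, 2.74]. Speed limits (rad/s): [2.57, 2.57, 3.14, 3.14, 3.14, 3.14].

INTERFACE

Orientations are given as [roll, pitch, yaw] about the fixed x, y, z axes, in that order (R = Rz(yaw) Ry(pitch) Rx(roll)).
In Python, from plant import env, kin, cams gives the robot as it stands. Calls block until the motion is done:
- env.move_pose(position, orientation): joint-space move of the TCP to a pose.
- env.move_straight(position, rate=150, frame=None): straight line of the TCP; frame=None keeps the orientation; rate is the mean speed in mm/s.
- env.move_joints(angles): joint-space move.
- env.ungrasp() and env.grab(grasp_force=None): open the fingers fully, or close them until they stop; grasp_force is the grip in N (None keeps the last).
- env.hold(seconds).
- kin.inverse_kinematics(position, orientation): joint angles nearest the present ones, or None.
- cams.capture(name): name is "side" or "top" or "wrist"; returns a dict with "color" (400x640x3 uint8, red, green, blue), "z_map" (400x640 float32, mm along the optical axis (not along the pixel's ray), 0 where there is no reading), "fx", "fy", "cx", "cy" (pixels), "dist_coeffs" ([k1, k2, p1, p2, k3] as OpenCV has them; the pictures are not rectified), "eye" and "attitude" of the camera in the world; the wrist camera has in their place "tool_from_camera" (4x4, takes a point from camera to tool coordinates, whose origin is the TCP and whose axes are the flange's). Camera axes: x right, y up, looking along -z (the intrinsics and any distortion apply to the point x, -y, -z); pixel columns grow to the right and rows downward; lengths in mm; the calibration is good to about 2 mm. A picture is of the moment at which its call begins: read the wrist's pose just before it.
A pose or a line that the arm cannot do raises env.MotionError and nothing moves.
- env.sign_off(): hands the job in; it is judged then, once.
Readings, each from a call of its own:
- env.current_time(): time.
- env.current_qpos(): joint angles.
- env.current_joint_vel(): joint speeds.
- env.current_tau(): joint torques, N m.
- env.current_tcp_pos(): TCP position.
- env.current_tool_rot(): TCP orientation.
- env.current_ft_force(): force on the tool from outside, world axes, zero at the start.
- env.current_wrist_torque(): the same for the moment, N m.
- env.current_width(): opening from 0.0 (shut) to 1.0 (fully open).
- env.current_finger_force(): force on a finger pad.
Only numpy, scipy, OpenCV 4.12 (cv2) and the standard library are available. Lean on these libraries where they do the work, as an engineer would, in place of code of your own. Each camera call takes 0.05 s, during which the arm holds its last target. There are 200 camera calls.

## Working session

There is one attempt and no reset: what is moved stays moved. The work goes in short steps, each a Python script; the robot and the scene stay as the last script left them, time stands still between calls to the robot, and variables do not carry over. Pictures are saved under pics/ and viewed, at most 13 in all, crops included, and the job is handed in when it is done.

```bash
ls; mkdir -p pics; cat > h.py <<'E'
import numpy as np, cv2
from plant import env, kin, cams
from scipy.spatial.transform import Rotation as R
def cloud(name):
    if name=="wrist":
        p=np.array(env.current_tcp_pos()); r=R.from_euler('xyz',env.current_tool_rot()).as_matrix()
    c=cams.capture(name)
    K=np.array([[c["fx"],0,c["cx"]],[0,c["fy"],c["cy"]],[0,0,1.]])
    h,w=c["z_map"].shape
    u,v=np.meshgrid(np.arange(w),np.arange(h))
    n=cv2.undistortPoints(np.stack([u,v],-1).reshape(-1,1,2).astype(np.float64),K,np.array(c["dist_coeffs"],float)).reshape(h,w,2)
    z=c["z_map"].astype(float)
    P=np.stack([n[...,0]*z,-n[...,1]*z,-z],-1)
    if name=="wrist":
        T=np.array(c["tool_from_camera"]); P=P@T[:3,:3].T+T[:3,3]; P=P@r.T+p
    else:
        a=np.array(c["attitude"]); a=a if a.shape==(3,3) else R.from_euler('xyz',a).as_matrix()
        P=P@a.T+np.array(c["eye"])
    P[z==0]=np.nan
    return c["color"],P
def save(f,col): cv2.imwrite("pics/"+f,col[...,::-1])
E
python3 - <<'E'
from h import *
for n in("top","side"):
    c,P=cloud(n); save(n+"0.png",c); np.savez(n+"0.npz",c=c,P=P)
    print(n,np.nanmin(P,(0,1)),np.nanmax(P,(0,1)),cams.capture(n)["eye"],cams.capture(n)["attitude"])
E
```

```text
pics
top [ -287.75936543 -1511.58642473  -781.58850861] [1349.79860524 1497.16346954  742.10874197] [ 398.77491013   -7.74588707 1568.4992675 ] [ 8.49487061e-02  6.36486992e-05 -1.55814886e+00]
side [ -822.77407499 -1776.29359403  -767.58742455] [1359.77271769  695.74796644  620.02404265] [222.45409916 812.13822157 957.49609669] [ 0.75817083  0.02028993 -2.80604314]
```

View pics/top0.png

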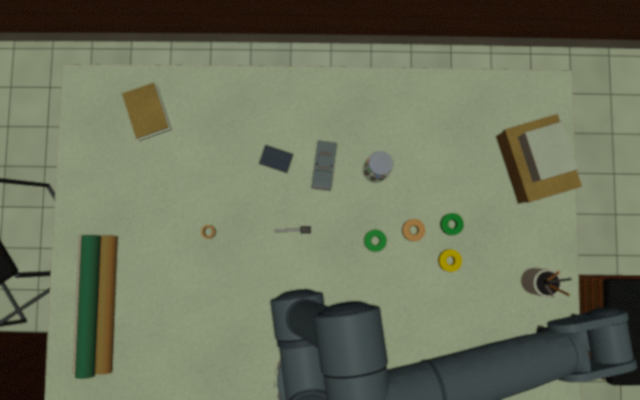

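View pics/side0.png

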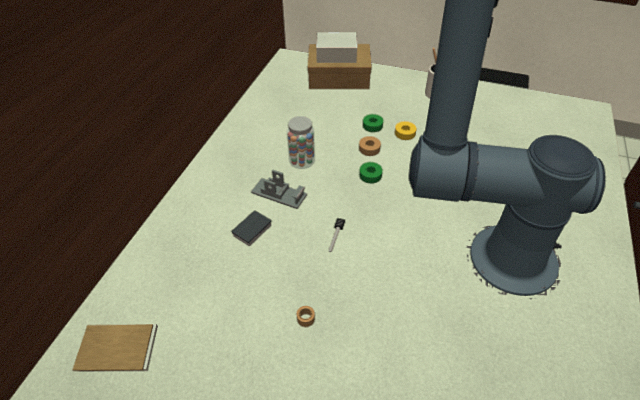

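Top view: dispenser is at (324,165), the tin to its left (276,158) and the jar to its right (378,166). The full tan roll is at (413,230) between green and yellow look-alikes. The spindle has its tip at (276,231) and grip at (308,230); the used roll is at (208,231).

```bash
python3 - <<'E'
from h import *
d=np.load("top0.npz");P=d["P"]
for n,(u,v) in dict(disp=(324,165),dtop=(326,143),dbot=(321,188),tin=(276,158),jar=(379,160),tip=(276,231),grip=(308,230),used=(202,231),rl=(405,230),rr=(422,230),rt=(413,222),rb=(413,238)).items(): print(n,P[v,u].round(1))
# look from above with the wrist: dispenser & roll & spindle
cx=P[165,324]
print(kin.inverse_kinematics([470,-60,330],[np.pi,0,0]))
for x,y,z in((430,-140,330),(600,-60,380)):
  for yaw in(0,1.57,-1.57,3.14):
    q=kin.inverse_kinematics([x,y,z],[np.pi,0,yaw]); print(x,y,yaw,None if q is None else np.round(q,2))
c=cams.capture("wrist"); print(np.round(c["tool_from_camera"],2),c["fx"])
E
```

```text
disp [638.9 -25.7  13.2]
dtop [706.3 -31.   14.6]
dbot [568.4 -17.4  15.7]
tin [657.4 119.6  20.2]
jar [ 635.4 -177.3  140. ]
tip [437.4 116.   12. ]
grip [441.6  20.   12.3]
used [434.  333.9  32.1]
rl [ 444.8 -268.4   28.5]
rr [ 445.4 -319.2   27.7]
rt [ 468.7 -291.9   30.8]
rb [ 421.3 -292.1   29. ]
[-3.66914329e-01 -2.51095374e-01  1.87435335e+00 -4.44089210e-16
  1.51833467e+00  1.20388200e+00]
430 -140 0 [-0.57 -0.31  1.92 -0.    1.53  1.  ]
430 -140 1.57 [-0.57 -0.31  1.92  0.    1.53 -0.57]
430 -140 -1.57 [-0.57 -0.31  1.92 -0.    1.53  2.57]
430 -140 3.14 [-0.57 -0.31  1.92  0.    1.53 -2.14]
600 -60 0 [-0.29  0.05  1.5  -0.    1.58  1.28]
600 -60 1.57 [-0.29  0.05  1.5   0.    1.58 -0.29]
600 -60 -1.57 None
600 -60 3.14 [-0.29  0.05  1.5   0.    1.58 -1.86]
[[  -0.      0.95    0.32   82.44]
 [   1.      0.     -0.     -1.29]
 [  -0.      0.32   -0.95 -141.95]
 [   0.      0.      0.      1.  ]] 359.0437487039402
```

```bash
python3 - <<'E'
from h import *
env.move_pose([610,-100,260],[np.pi,0,0])
env.hold(0.2)
c,P=cloud("wrist"); save("w1.png",c); np.savez("w1.npz",c=c,P=P); print(env.current_time(),np.nanmedian(P[...,2]))
# IK feasibility
def rot(zd,yd):
    z=np.array(zd,float);z/=np.linalg.norm(z);y=np.array(yd,float);y/=np.linalg.norm(y);return R.from_matrix(np.stack([np.cross(y,z),y,z],1)).as_euler('xyz')
for t in(50,60,70):
  a=np.radians(t)
  for s in(1,-1):
    for z in (50,120):
      q=kin.inverse_kinematics([640,-25-10*np.sin(a),z-10*np.cos(a)],rot([-.09*np.sin(a),-np.sin(a),-np.cos(a)],[s,-.09*s,0])); print("place",t,s,z,None if q is None else np.round(q,2))
  b=np.pi/2-a
  for yaw in np.arange(0,6.28,.785):
    for s in(1,-1):
      zd=[np.sin(b)*np.cos(yaw),np.sin(b)*np.sin(yaw),-np.cos(b)]
      q=kin.inverse_kinematics(np.array([445,-292,13])+7*np.array(zd),rot(zd,[-s*np.sin(yaw),s*np.cos(yaw),0]))
      if q is not None: print("pick",t,round(yaw,2),s,np.round(q,2))
E
```

```text
2.925 -0.42206649246404027
place 50 1 50 [ 0.07  0.66  1.57 -0.91  1.28  0.61]
place 50 1 120 [ 0.07  0.55  1.58 -0.89  1.34  0.53]
place 50 -1 50 [ 0.07  0.66  1.57 -0.91  1.28 -2.53]
place 50 -1 120 [ 0.07  0.55  1.58 -0.89  1.34 -2.61]
pick 50 0.0 1 [-1.07  0.2   2.25  1.16  0.67  2.69]
pick 50 0.0 -1 [-1.07  0.2   2.25  1.16  0.67 -0.45]
pick 50 0.78 1 [-1.1   0.41  1.97  0.74  1.14  2.38]
pick 50 0.78 -1 [-1.1   0.41  1.97  0.74  1.14 -0.76]
pick 50 1.57 1 [-0.97  0.59  1.69  0.37  1.48  2.02]
pick 50 1.57 -1 [-0.97  0.59  1.69  0.37  1.48 -1.12]
pick 50 2.36 1 [-0.79  0.69  1.53 -0.    1.62  1.57]
pick 50 2.36 -1 [-0.79  0.69  1.53 -0.    1.62 -1.58]
pick 50 3.14 1 [-0.62  0.65  1.58 -0.38  1.51  1.1 ]
pick 50 3.14 -1 [-0.62  0.65  1.58 -0.38  1.51 -2.04]
pick 50 3.92 1 [-0.51  0.51  1.81 -0.74  1.17  0.7 ]
pick 50 3.92 -1 [-0.51  0.51  1.81 -0.74  1.17 -2.44]
place 60 1 50 None
place 60 1 120 None
place 60 -1 50 None
place 60 -1 120 None
pick 60 0.0 -1 [-1.    0.18  2.2   0.81  0.62 -0.07]
pick 60 0.78 1 [-1.03  0.35  1.98  0.6   1.04  2.52]
pick 60 0.78 -1 [-1.03  0.35  1.98 
[... 730 characters left out ...]
  0.29]
pick 70 0.78 1 [-0.96  0.31  1.99  0.43  0.95  2.7 ]
pick 70 0.78 -1 [-0.96  0.31  1.99  0.43  0.95 -0.44]
pick 70 1.57 1 [-0.9   0.42  1.83  0.23  1.17  2.12]
pick 70 1.57 -1 [-0.9   0.42  1.83  0.23  1.17 -1.02]
pick 70 2.36 1 [-0.79  0.48  1.74 -0.    1.26  1.57]
pick 70 2.36 -1 [-0.79  0.48  1.74 -0.    1.26 -1.58]
pick 70 3.14 1 [-0.69  0.46  1.77 -0.24  1.19  1.  ]
pick 70 3.14 -1 [-0.69  0.46  1.77 -0.24  1.19 -2.14]
pick 70 3.92 1 [-0.64  0.38  1.9  -0.42  0.97  0.41]
pick 70 3.92 -1 [-0.64  0.38  1.9  -0.42  0.97 -2.73]
pick 70 4.71 1 [-0.67  0.25  2.06 -0.46  0.66 -0.32]
pick 70 5.5 1 [-0.79  0.17  2.17  0.01  0.46 -1.58]
pick 70 5.5 -1 [-0.79  0.17  2.17  0.01  0.46  1.56]
```

View pics/w1.png

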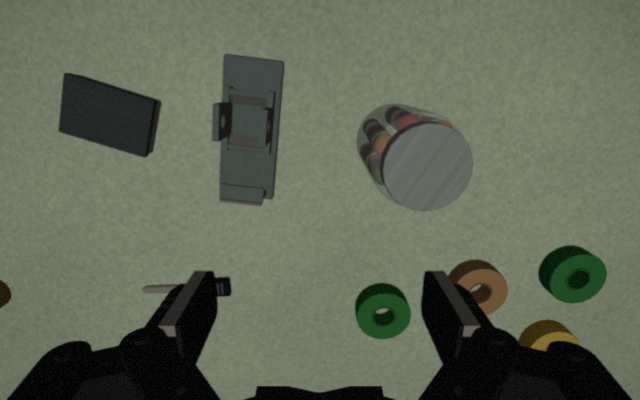

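Wrist view: tin (108,115), dispenser (250,130) with its cutter at the robot-side end (241,197), jar (425,165), roll partly behind the right finger (478,288), spindle grip (218,286).

```bash
python3 - <<'E'
from h import *
d=np.load("w1.npz");P=d["P"];c=d["c"].astype(int)
X,Y,Z=P[...,0],P[...,1],P[...,2]
reg=(abs(X-640)<110)&(abs(Y+25)<70)
for lo,hi in((5,25),(58,72),(38,50)):
    m=reg&(Z>lo)&(Z<hi); p=P[m][:,:2].astype(np.float32)
    r=cv2.minAreaRect(p); print(lo,m.sum(),np.round(r[0],1),np.round(r[1],1),round(r[2],2),"z",np.median(Z[m]).round(1),p.min(0),p.max(0))
m=reg&(Z>58)&(Z<72)
for s,n in((Y>-25,'+'),(Y<-25,'-')):
    q=P[m&s]; 
    if len(q)>5: print("cheek",n,len(q),q.mean(0).round(1),q.min(0).round(1),q.max(0).round(1), cv2.minAreaRect(q[:,:2].astype(np.float32)))
from scipy.optimize import least_squares
tan=(c[...,0]>c[...,2]*1.5)&(c[...,0]>c[...,1]*1.2)&(c[...,0]>60)
m=tan&(abs(X-445)<60)&(abs(Y+292)<60)&(Z>22)&(Z<30)
p=P[m][:,:2];print("roll top",m.sum(),np.median(Z[m]),p.min(0),p.max(0))
h=cv2.convexHull(p.astype(np.float32))[:,0]
f=least_squares(lambda v:np.hypot(h[:,0]-v[0],h[:,1]-v[1])-34,[445,-292],loss='soft_l1');print(f.x,np.abs(f.fun).max())
for n,col in(("green",(c[...,1]>1.4*c[...,0])&(c[...,1]>c[...,2]*1.3)),("yellow",(c[...,0]>1.8*c[...,2])&(c[...,1]>c[...,0]*.7))):
    m=col&(Z>22)&(Z<30); p=P[m]; 
    for s in(p[:,1]>-300,p[:,1]<-300): 
        if s.sum()>20: print(n,s.sum(),p[s].min(0).round(),p[s].max(0).round())
m=(Z>4)&(Z<16)&(abs(X-440)<40)&(Y>0)&(Y<140);p=P[m];print("spindle",m.sum(),p.min(0),p.max(0),cv2.minAreaRect(p[:,:2].astype(np.float32)))
m=(Z>15)&(Z<32)&(abs(X-655)<70)&(abs(Y-120)<70);p=P[m];print("tin",p.min(0),p.max(0),cv2.minAreaRect(p[:,:2].astype(np.float32)))
m=(Z>130)&(Z<150)&(abs(Y+180)<80);p=P[m];print("jar",p.min(0),p.max(0))
E
```

```text
5 6014 [642.5 -23.6] [ 62.4 148.8] 83.18 z 11.3 [565.6319   -62.624638] [719.38446   13.915758]
58 594 [654.7 -25.1] [50.3 34.1] 82.96 z 65.1 [634.9018  -51.66455] [673.4037      1.9079456]
38 952 [620.6 -22.3] [ 49.5 101.6] 84.29 z 39.6 [568.5851   -51.907436] [673.39386    6.731834]
cheek + 315 [657.3  -3.9  64.4] [640.4  -8.2  58.2] [673.4   1.9  67.7] ((656.9223022460938, -3.286320209503174), (6.589540481567383, 33.0656623840332), 82.95817565917969)
cheek - 279 [652.5 -47.4  64.7] [634.9 -51.7  58.1] [668.8 -42.2  67.2] ((652.0126342773438, -46.94614028930664), (6.1836934089660645, 34.10527801513672), 83.56231689453125)
roll top 1130 25.10087446843241 [ 418.89975307 -326.99042937] [ 483.05970596 -264.02689718]
[ 449.4776814  -292.84804015] 5.342959025987735
green 1733 [ 383. -212.   22.] [ 451. -145.   27.]
green 1952 [ 436. -443.   22.] [ 503. -376.   28.]
yellow 503 [ 427. -300.   22.] [665.  76.  27.]
yellow 1192 [ 365. -432.   22.] [ 483. -300.   28.]
spindle 477 [436.0375365   13.86191052   4.001785  ] [459.73793296 125.36279756  10.65073995] ((447.7626647949219, 69.62228393554688), (23.676298141479492, 111.49861907958984), 0.16992314159870148)
tin [616.06347623  68.22007154  15.36247931] [701.42450693 174.33962581  26.26696747] ((658.7152709960938, 121.32449340820312), (93.71033477783203, 62.52140426635742), 72.13127899169922)
jar [ 597.93212686 -213.41483034  130.00559923] [ 664.256996   -145.77046008  143.50940097]
```

```bash
cat >> h.py <<'E'
def rot(zd,yd):
    z=np.array(zd,float);z/=np.linalg.norm(z);y=np.array(yd,float);y/=np.linalg.norm(y);return R.from_matrix(np.stack([np.cross(y,z),y,z],1)).as_euler('xyz')
D0=np.array([654.3,-25.0,0]);YAW=-0.119
DR=R.from_euler('z',YAW).as_matrix()
def W(p): return D0+DR@np.array(p,float)
A=np.radians(50);B=np.pi/2-A
zpl=DR@[0,-np.sin(A),-np.cos(A)]; rpl=rot(zpl,DR@[1,0,0])
psi=3.0
zpk=np.array([np.sin(B)*np.cos(psi),np.sin(B)*np.sin(psi),-np.cos(B)]); rpk=rot(zpk,[np.sin(psi),-np.cos(psi),0])
DT=14.
E
python3 - <<'E'
from h import *
for z in(50,250): print(kin.inverse_kinematics(W([0,0,z])+DT*zpl,rpl))
env.move_pose([530,-293,220],[np.pi,0,0]); env.hold(.2)
c,P=cloud("wrist"); save("w2.png",c); c=c.astype(int);X,Y,Z=P[...,0],P[...,1],P[...,2]
m=(c[...,0]>c[...,2]*1.5)&(c[...,0]>c[...,1]*1.2)&(abs(X-448)<60)&(abs(Y+293)<60)&(Z>22)&(Z<30)
p=P[m][:,:2];print(m.sum(),np.median(Z[m]),p.min(0),p.max(0),cv2.minEnclosingCircle(p.astype(np.float32)))
print(env.current_time())
E
```

```text
[ 0.06624238  0.69220309  1.51739039 -0.89782984  1.29742672  0.61024118]
[ 0.06624238  0.41982388  1.49165226 -0.85637076  1.48891633  0.37769596]
2513 25.075594478287883 [ 416.83964423 -326.23928614] [ 483.68570434 -261.66758582] ((450.0444641113281, -293.9126281738281), 33.92820358276367)
4.0333
```

View pics/w2.png

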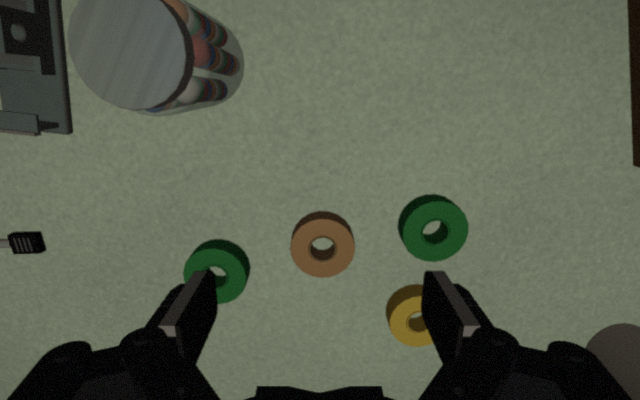

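The picture shows the roll clear at (323,245), and its circle fit has radius 33.9, as expected. Next I grasp it.

```bash
python3 - <<'E'
from h import *
C=np.array([450.,-294,13.5]); T=C+DT*zpk
env.move_pose(T-100*zpk,rpk)
env.move_straight(T,rate=120); print(env.current_ft_force())
env.grab(35); print("w",env.current_width(),env.current_finger_force(),env.current_ft_force(),env.current_tcp_pos())
env.move_straight(T+[0,0,40],rate=80)
env.hold(.1);print("w",env.current_width(),env.current_finger_force(),env.current_time())
env.move_straight(T+[0,0,240],rate=250)
c,P=cloud("side"); save("s2.png",cv2.resize(c[60:260,260:580],(640,400)))
print(env.current_time())
E
```

```text
[-0.17627867 -0.31242441  0.22865966]
w 0.7640554203125806 40.34620936028659 [2.58774205 0.22016831 2.89785331] [ 442.12955359 -293.29997452    3.70573006]
w 0.7650446670909355 39.896753809880465 8.5083
9.5083
```

View pics/s2.png

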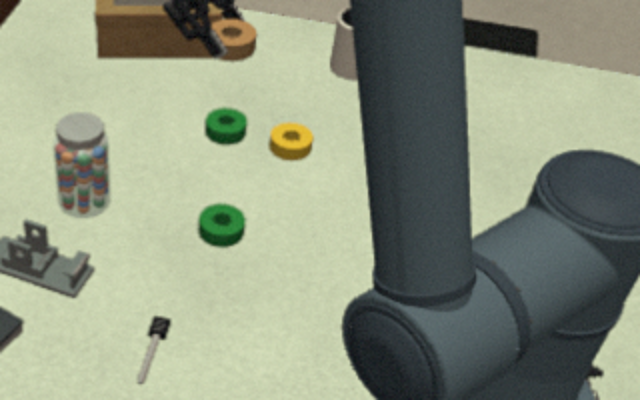

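Side view: roll held level in the fingers at (232,38); nothing else disturbed. Now hover over the trough and check the roll.

```bash
python3 - <<'E'
from h import *
env.move_pose(W([0,0,230])+DT*zpl,rpl); env.hold(.3)
print(env.current_width(),env.current_time())
env.move_straight(W([0,0,130])+DT*zpl,rate=150); env.hold(.2)
for n in("side","top"):
    c,P=cloud(n); np.savez(n+"3.npz",c=c,P=P)
    if n=="side": save("s3.png",cv2.resize(c[90:250,160:420],(780,480)))
    Q=(P-D0)@DR; c=c.astype(int)
    m=(c[...,0]>c[...,2]*1.4)&(c[...,0]>c[...,1]*1.15)&(abs(Q[...,0])<60)&(abs(Q[...,1])<50)&(Q[...,2]>80)&(Q[...,2]<190)
    p=Q[m];
    if len(p)>10: print(n,len(p),p.min(0).round(1),p.max(0).round(1)); u,s,v=np.linalg.svd(p-p.mean(0),full_matrices=False); print(p.mean(0),s,v[2])
E
```

```text
0.7643216138426845 11.9333
top 213 [-36.2 -15.2 126.4] [ 32.1  10.9 168.3]
[ -3.53143362  -1.82021885 155.54271274] [278.23082256 106.85917948 100.1935277 ] [-0.01399157  0.56405553  0.82561831]
```

View pics/s3.png

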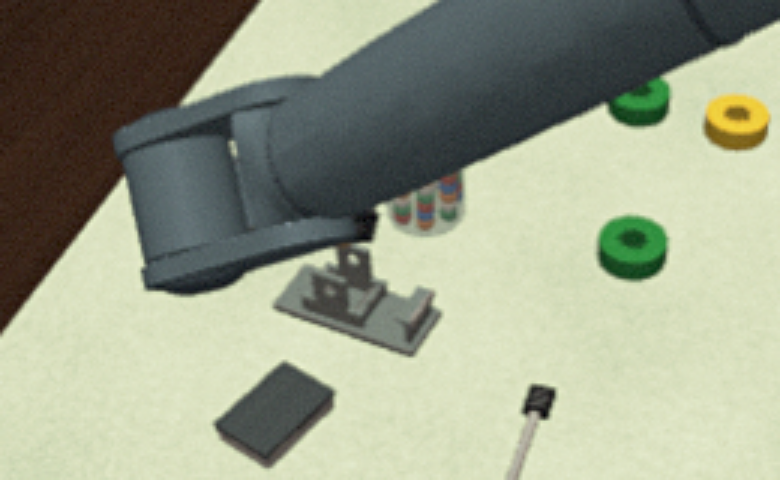

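```bash
python3 - <<'E'
from h import *
d=np.load("top0.npz");Q=(d["P"]-D0)@DR
m=(abs(Q[...,0])<26)&(abs(Q[...,1])<33)&(Q[...,2]>50)&(Q[...,2]<80);p=Q[m];print("cheeks top cam",len(p),p.min(0).round(1),p.max(0).round(1),p.mean(0).round(1))
m=(abs(Q[...,0])<100)&(abs(Q[...,1])<50)&(Q[...,2]>6)&(Q[...,2]<28);p=Q[m];print("base",cv2.minAreaRect(p[:,:2].astype(np.float32)),"exp centre -11,0")
m=(abs(Q[...,0])<100)&(abs(Q[...,1]-150)<100);print(np.nanmedian(Q[m][:,2]))
d=np.load("top3.npz");Q=(d["P"]-D0)@DR;c=d["c"].astype(int)
m=(c[...,0]>c[...,2]*1.4)&(c[...,0]>c[...,1]*1.15)&(abs(Q[...,0])<60)&(abs(Q[...,1])<50)&(Q[...,2]>80)&(Q[...,2]<190)
p=Q[m]
for lo in range(-36,36,8):
    s=(p[:,0]>=lo)&(p[:,0]<lo+8)
    if s.sum()>3:print(lo,s.sum(),p[s].min(0).round(1),p[s].max(0).round(1))
E
```

```text
cheeks top cam 51 [-20.2 -28.1  52.4] [13.6 21.7 75.9] [-3.7 -2.8 66.1]
base ((0.5787506103515625, 0.432037353515625), (97.30525970458984, 198.05638122558594), 89.19842529296875) exp centre -11,0
0.7639515694364717
-36 25 [-35.3 -11.7 140. ] [-28.1   8.6 153.8]
-28 28 [-27.5 -13.3 147.3] [-20.1   9.5 162.2]
-20 26 [-19.9 -14.3 153.2] [-12.3  10.3 165.6]
-12 26 [-11.8 -13.9 158. ] [ -4.2   8.9 168.3]
-4 26 [ -3.9 -15.2 156. ] [  3.5  10.  164.6]
4 28 [  4.1 -14.5 154.7] [ 11.9  10.4 164. ]
12 21 [ 12.1 -13.8 152.9] [ 19.2   9.1 162.6]
20 21 [ 20.1 -12.7 143.6] [ 27.1  10.1 156.5]
28 11 [ 28.1  -6.4 126.4] [ 32.1  10.9 149.8]
```

Relative to the cheeks (same camera) the roll is off by only about (+1,+1) mm, so I lower it.

```bash
python3 - <<'E'
from h import *
off=[-1,-1,0]
env.move_straight(W(np.add([0,0,130],off))+DT*zpl,rate=60);env.hold(.2)
f0=np.array(env.current_ft_force())
env.move_straight(W(np.add([0,0,70],off))+DT*zpl,rate=80);print(np.array(env.current_ft_force())-f0)
env.move_straight(W(np.add([0,0,55],off))+DT*zpl,rate=40)
for z in np.arange(54,47.9,-1):
    env.move_straight(W(np.add([0,0,z],off))+DT*zpl,rate=20);env.hold(.1)
    f=np.array(env.current_ft_force())-f0; print(z,f.round(2))
    if f[2]>4: break
print(env.current_tcp_pos(),env.current_time())
E
```

```text
[-0.95162265  0.38588658  0.49971642]
54.0 [0.38 0.41 1.35]
53.0 [0.06 0.76 4.57]
[652.25258593 -36.59482432  44.65707358] 15.625
```

```bash
python3 - <<'E'
from h import *
off=[-1,-1,0]; f0=np.array(env.current_ft_force())
for z in (52.4,51.8,51.2,50.6):
    env.move_straight(W(np.add([0,0,z],off))+DT*zpl,rate=20);env.hold(.1)
    f=np.array(env.current_ft_force())-f0; print(z,f.round(2))
    if f[2]>6: break
env.ungrasp(); env.hold(.4); print(env.current_width(),env.current_finger_force(),env.current_ft_force())
p=np.array(env.current_tcp_pos())
env.move_straight(p-110*zpl,rate=120)
env.move_straight(p-110*zpl+[0,0,100],rate=200)
env.move_pose([450,150,300],[np.pi,0,0]);env.hold(.1)
for n in("side","wrist"):
    c,P=cloud(n); np.savez(n+"4.npz",c=c,P=P); save(n+"4.png",c if n=="wrist" else cv2.resize(c[130:270,210:370],(800,700)[:2] and (640,560)))
print(env.current_time())
E
```

```text
52.4 [-1.86  0.1   2.55]
51.8 [-2.62  0.26  5.18]
51.2 [-3.65  1.21  6.86]
1.0035880410398828 0.0 [ 0.78175656  0.18569388 -0.2440374 ]
20.4333
```

View pics/side4.png

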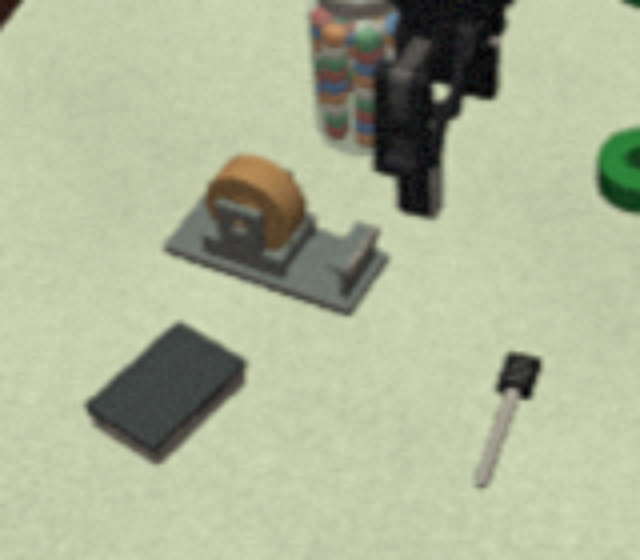

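View pics/wrist4.png

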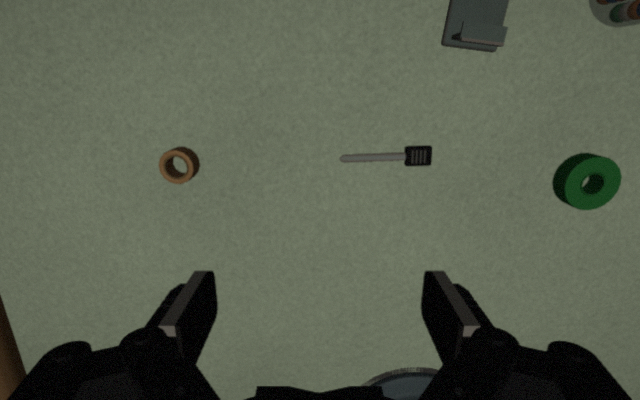

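The side view shows the roll standing upright between the cheeks. In the wrist view the whole spindle is visible: tip (342,158), grip (418,156). Next I locate it accurately.

```bash
python3 - <<'E'
from h import *
d=np.load("wrist4.npz");P=d["P"];c=d["c"].astype(int).sum(2)
Z=P[...,2]
box=np.zeros(Z.shape,bool);box[140:175,330:440]=1
print("table z",np.nanmedian(Z[160:180,250:300]))
m=box&(Z>4)&(Z<18);p=P[m];print(m.sum(),p.min(0).round(1),p.max(0).round(1),np.median(p[:,2]))
rod=p[(p[:,1]>p[:,1].min()+36)];g=p[(p[:,1]<p[:,1].min()+28)]
o,k=cv2.fitLine(rod[:,:2].astype(np.float32),cv2.DIST_HUBER,0,.01,.01).ravel()[:2],None
l=cv2.fitLine(rod[:,:2].astype(np.float32),cv2.DIST_HUBER,0,.01,.01).ravel();print("rod",l,len(rod))
print("grip",cv2.minAreaRect(g[:,:2].astype(np.float32)),np.median(g[:,2]))
u=l[:2]*np.sign(l[1]);t=(p[:,:2]-l[2:])@u;n=(p[:,:2]-l[2:])@[-u[1],u[0]];print("along",t.min(),t.max(),"base pt",l[2:]+u*t.min(),"tip",l[2:]+u*t.max(),"grip lateral",n.min(),n.max())
a=np.arctan2(u[1],u[0]);print("yaw",a)
for yaw in(a,a-np.pi/2,a+np.pi/2): print(yaw,kin.inverse_kinematics([448,30,3],[np.pi,0,yaw]))
for s in(0,np.pi): print("place",kin.inverse_kinematics(W([0,44,46]),[np.pi,0,YAW-np.pi/2+s]),kin.inverse_kinematics(W([0,140,46]),[np.pi,0,YAW-np.pi/2+s]))
E
```

```text
table z -0.9120889492228343
1022 [434.7  14.3   4. ] [459.4 125.3  11.9] 8.651734539551029
rod [ 4.1542567e-02 -9.9913675e-01  4.4563174e+02  8.7838669e+01] 476
grip ((447.08831787109375, 28.404010772705078), (24.078632354736328, 28.236989974975586), 2.156116485595703) 9.112055444882571
along -73.56642868411889 37.48926537853052 base pt [448.6878827   14.33574666] tip [444.07434405 125.29557144] grip lateral -11.077964419558304 13.02462195976887
yaw 1.6123508
1.6123508 [-1.86619026e-01  1.40369648e-01  2.16922722e+00 -4.44089210e-16
  8.31995782e-01 -2.28173521e-01]
0.04155445 [-1.86619026e-01  1.40369648e-01  2.16922722e+00 -4.44089210e-16
  8.31995782e-01  1.34262285e+00]
3.1831472 [-0.18661903  0.14036965  2.16922722  0.          0.83199578 -1.79896989]
place None None
place [-1.43170973e-01  4.79437105e-01  1.62377634e+00 -4.44089210e-16
  1.03837921e+00 -2.41709735e-02] [ 2.10106590e-03  5.20072340e-01  1.56535251e+00 -4.44089210e-16
  1.05616780e+00  1.21101066e-01]
```

```bash
python3 - <<'E'
from h import *
a=1.612; G=np.array([447.9,30.3])
def look(p,yaw,n):
    env.move_pose(p,[np.pi,0,yaw]);env.hold(.25);c,P=cloud("wrist");np.savez(n+".npz",c=c,P=P);save(n+".png",c)
yf=YAW+np.pi/2
look(W([0,105,190]),yf,"wd")
print(env.current_time())
env.move_pose([*G,60],[np.pi,0,a]); env.move_straight([*G,1.0],rate=80)
env.grab(60); print("w",env.current_width(),env.current_finger_force(),env.current_ft_force())
env.move_straight([*G,45],rate=150)
env.move_pose([*G,45],[np.pi,0,a-np.pi/2]); env.move_straight([*G,1.3],rate=80); env.hold(.1); print(env.current_ft_force())
env.ungrasp(); env.move_straight([*G,60],rate=200)
look([G[0]+115,G[1],190],a-np.pi/2,"ws")
print(env.current_time())
E
```

```text
22.1417
w 0.25891224732627155 59.04370129108429 [-1.67586231 -0.10759881  5.24525938]
[-7.69743922  0.73216414 12.45513313]
29.3833
```

```bash
python3 - <<'E'
from h import *
d=np.load("ws.npz");P=d["P"]
th=1.612-np.pi/2;u=np.array([np.cos(th),np.sin(th)]);G=np.array([447.9,30.3])
X=(P[...,:2]-G)@u;L=(P[...,:2]-G)@[-u[1],u[0]];Z=P[...,2]
m=(Z>4)&(Z<16)&(abs(L)<25)&(X>-40)&(X<120)
print(m.sum(),"along",X[m].min(),X[m].max(),"z",np.median(Z[m]))
r=m&(X>22)&(X<72)
print("rod lateral median",np.median(L[r]),L[r].min(),L[r].max(),"fit",np.polyfit(X[r],L[r],1))
g=m&(X>-14)&(X<12);print("grip lat",np.percentile(L[g],[1,50,99]),g.sum())
d=np.load("wd.npz");Q=(d["P"]-D0)@DR;z=Q[...,2]
for n,s in(("+",1),("-",-1)):
    m=(z>58)&(z<72)&(abs(Q[...,0])<25)&(abs(Q[...,1]-22*s)<6);p=Q[m];print("cheek",n,m.sum(),np.percentile(p,[1,50,99],axis=0).round(1).tolist())
m=(z>32)&(z<68)&(Q[...,1]>20)&(Q[...,1]<30)&(abs(Q[...,0])<25);p=Q[m];print("face",m.sum(),np.percentile(p,[1,50,99],axis=0).round(1).tolist())
m=(z>6)&(z<24)&(abs(Q[...,1])<38)&(abs(Q[...,0]+11)<100);print("base",cv2.minAreaRect(Q[m][:,:2].astype(np.float32)))
c=d["c"].astype(int);m=(c[...,0]>c[...,2]*1.5)&(c[...,0]>c[...,1]*1.2)&(z>20)&(z<95)&(abs(Q[...,0])<50)&(abs(Q[...,1])<40);p=Q[m];print("roll",m.sum(),np.percentile(p,[.5,50,99.5],axis=0).round(1).tolist())
E
```

```text
1397 along -17.308810813416077 95.11274255323816 z 8.643851327525624
rod lateral median 2.7856381659052474 -2.14451224457061 8.564857607274746 fit [0.02866915 1.62839855]
grip lat [-9.34718327  1.94606698 13.34682232] 509
cheek + 420 [[-17.3, 19.0, 58.2], [-1.1, 24.1, 64.8], [16.0, 25.9, 66.5]]
cheek - 6 [[-17.3, -26.0, 63.7], [-0.7, -25.0, 65.0], [15.9, -24.1, 66.0]]
face 906 [[-17.2, 20.3, 32.6], [-0.2, 24.8, 54.7], [16.1, 25.7, 66.3]]
base ((-12.570056915283203, 0.8097286224365234), (62.29099655151367, 150.3363037109375), 89.83961486816406)
roll 3159 [[-31.6, -11.6, 30.8], [-0.2, 10.0, 74.9], [31.6, 13.9, 84.8]]
```

View pics/wd.png

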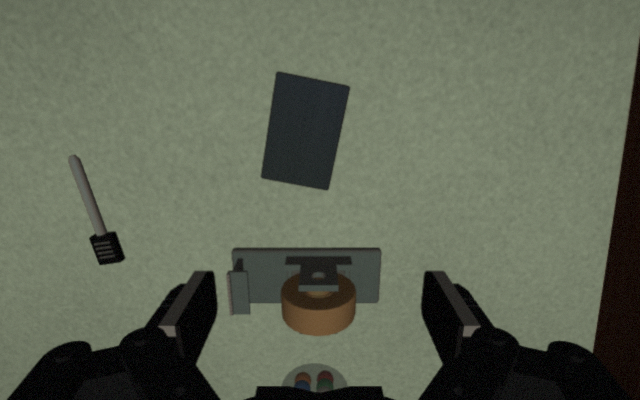

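Wrist view: roll upright in the trough with the hole face visible (318,278). Comparing the laid-down spindle with where the robot put it shows a hand-eye bias of about 2 mm along tool y. I regrasp with the hand turned, and touch the tip to the table to measure droop.

```bash
python3 - <<'E'
from h import *
th=1.612-np.pi/2;u=np.array([np.cos(th),np.sin(th)]);G=np.array([447.9,30.3])-1.0*u
yf=-0.13+np.pi/2
env.move_pose([*G,60],[np.pi,0,th+np.pi]); env.move_straight([*G,1.0],rate=80)
env.grab(110); print("w",env.current_width(),env.current_finger_force(),env.current_ft_force())
env.move_straight([*G,12],rate=60); env.hold(.2)
f0=np.array(env.current_ft_force()); 
for z in np.arange(6,-.1,-.5):
    env.move_straight([*G,z],rate=30); env.hold(.05)
    f=np.array(env.current_ft_force())-f0
    if f[2]>1.5: break
print("contact",z,f.round(2),env.current_tcp_pos())
env.move_straight([*G,100],rate=150)
env.move_pose(W([1.2,140,100]),[np.pi,0,yf]); env.hold(.2)
for n in("top","side"):
    c,P=cloud(n); np.savez(n+"5.npz",c=c,P=P)
    if n=="side": save("s5.png",cv2.resize(c[130:270,210:370],(640,560)))
print(env.current_time())
E
```

```text
w 0.23532288896039824 108.28330993652344 [-2.32677391  1.00005428  6.39059273]
contact 1.5 [-2.37  0.11  4.65] [446.99494071  30.2382422    1.7624976 ]
40.0
```

View pics/s5.png

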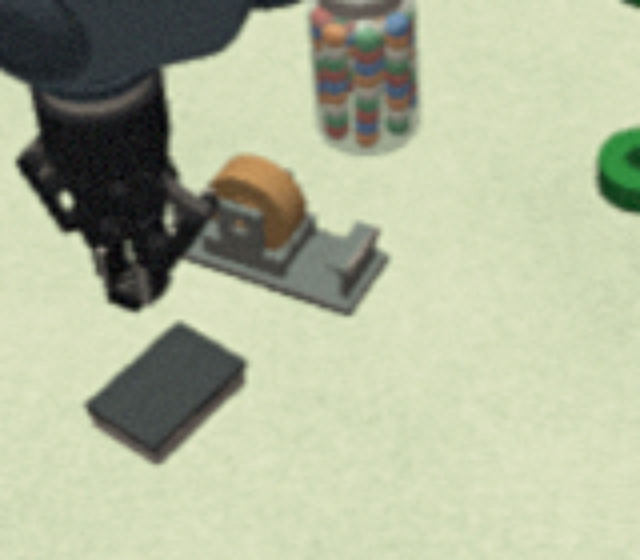

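The spindle is held with its tip towards the cheek, drooping about 0.7 mm. I insert it with force checks and a small offset search.

```bash
cat > ins.py <<'E'
from h import *
YI=-0.13
yd=R.from_euler('z',YI).as_matrix()@np.array([0,1,0])
def T(x,y,z): # insertion line through hole (x,25) along yd
    return W([x,25,z])+yd*(y-25)
E
python3 - <<'E'
from ins import *
rp=[np.pi,0,YI+np.pi/2]
env.move_straight(T(1.2,138,100),rate=100)
env.move_straight(T(1.2,128,46.5),rate=90); env.hold(.15)
f0=np.array(env.current_ft_force()); ok=False
for dx,dz in((0,0),(-1.2,0),(1.2,0),(0,1.2),(0,-1.2)):
    x,z=1.2+dx,46.5+dz
    env.move_straight(T(x,126,z),rate=60)
    y=126;blk=False
    while y>109:
        y-=2.5; env.move_straight(T(x,y,z),rate=40)
        f=DR.T@(np.array(env.current_ft_force())-f0)
        if f[1]>6: blk=True;break
    print(dx,dz,y,f.round(1),round(env.current_time(),2))
    if not blk: ok=True;break
    env.move_straight(T(x,126,z),rate=80)
    if env.current_time()>54: break
print(ok,env.current_width())
E
```

```text
0 0 108.5 [-4.9  1.2  0.4] 43.16
True 0.23867586371049174
```

```bash
python3 - <<'E'
from ins import *
x,z,y=1.2,46.5,108.5
x-=.6
env.move_straight(T(x,y,z),rate=30)
f0=0
while y>41.5:
    y-=4 if y>50 else 1.5
    env.move_straight(T(x,y,z),rate=50)
    f=DR.T@np.array(env.current_ft_force())
    if abs(f[0])>3: x+=.25*np.sign(f[0])
    if abs(f[2])>6: z+=.25*np.sign(f[2])
    print(y,f.round(1),round(x,2),round(z,2))
    if f[1]>10 or env.current_time()>58: break
print(env.current_time(),env.current_width())
E
```

```text
104.5 [-5.8  0.8 -0.3] 0.35 46.5
100.5 [-4.   0.5  0.1] 0.1 46.5
96.5 [-3.4 -0.7 -0. ] -0.15 46.5
92.5 [-2.3 -0.6 -0.3] -0.15 46.5
88.5 [-3.3 -0.6 -0.4] -0.4 46.5
84.5 [-1.   0.4  0.4] -0.4 46.5
80.5 [-0.7 -0.4 -0. ] -0.4 46.5
76.5 [-0.3  0.4 -0.9] -0.4 46.5
72.5 [-1.  -0.6 -0. ] -0.4 46.5
68.5 [-0.6  0.8 -0.9] -0.4 46.5
64.5 [ 0.2 -0.5 -1.2] -0.4 46.5
60.5 [ 0.1  0.7 -0.4] -0.4 46.5
56.5 [-0.2  0.7  0.2] -0.4 46.5
52.5 [ 0.3  0.  -1.2] -0.4 46.5
48.5 [-0.3  0.9  0.2] -0.4 46.5
47.0 [-0.4  0.8 -0.6] -0.4 46.5
45.5 [-0.5  0.  -0.2] -0.4 46.5
44.0 [ 0.5  0.8 -0.1] -0.4 46.5
42.5 [0.2 0.3 0.2] -0.4 46.5
41.0 [-0.2  0.2 -1. ] -0.4 46.5
48.4083 0.24345207631514384
```

```bash
python3 - <<'E'
from ins import *
x,z,y=-.4,46.5,41.
while y>32:
    y-=.7
    env.move_straight(T(x,y,z),rate=30)
    f=DR.T@np.array(env.current_ft_force())
    if f[1]>6: break
print(y,f.round(1),env.current_time())
env.hold(.1)
env.ungrasp(); env.hold(.2); print(env.current_ft_force())
env.move_straight(T(x,y,z+120),rate=150)
env.move_pose(W([0,105,190]),[np.pi,0,YAW+np.pi/2]); env.hold(.2)
c,P=cloud("wrist");np.savez("we.npz",c=c,P=P);save("we.png",cv2.resize(c[200:350,200:420],(800,545)))
c,P=cloud("side");save("se.png",cv2.resize(c[150:230,230:330],(750,600)))
print(env.current_time())
Q=(np.load("we.npz")["P"]-D0)@DR;c=np.load("we.npz")["c"].astype(int).sum(2)
m=(Q[...,2]>46)&(Q[...,2]<62)&(Q[...,1]>27)&(Q[...,1]<75)&(abs(Q[...,0])<25);p=Q[m];print("grip",m.sum(),np.percentile(p,[1,50,99],axis=0).round(1).tolist())
E
```

```text
36.09999999999998 [ 0.5  8.8 -1.2] 50.1583
[ 0.0826637   0.13486556 -1.10480836]
52.75
grip 958 [[-11.6, 27.7, 46.7], [-0.3, 44.0, 52.6], [11.9, 57.6, 54.4]]
```

View pics/we.png

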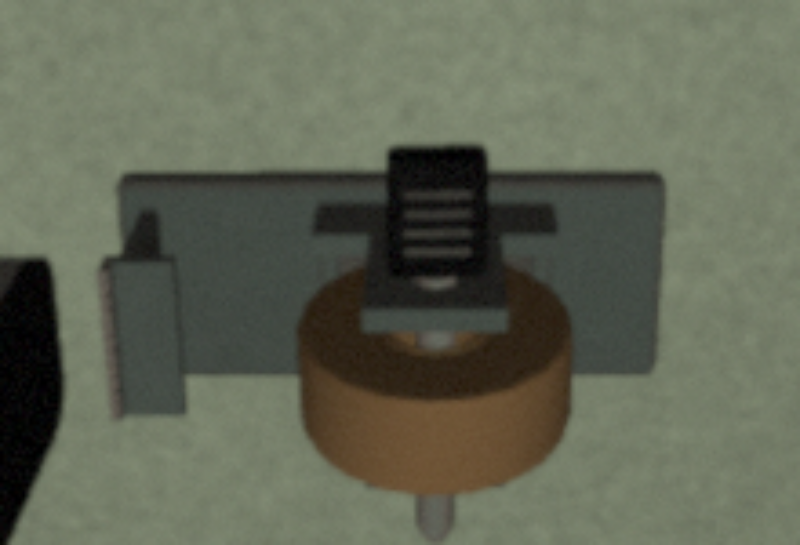

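The spindle runs through both cheeks and the roll, with its tip showing at (435,520). The grip's outer end is at y≈57.6, so the shoulder is about 1 mm from the cheek, and the hand is clear.

```bash
python3 -c "
from h import *
print(env.sign_off(),env.current_time())"
```

```text
the job is handed in; nothing more can be done
the job is handed in; nothing more can be done
```

The job is handed in: the full roll stands upright in the trough and the spindle runs through both cheeks and the core, with its grip about 1 mm from the cheek by camera. Everything is released, it took about 53 s of the 72 s, and no verdict came back.

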